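# Crack open the sealed instrument box under the work light

## Task

Raise the panel of the folding work light to about 60 degrees and let go of it, so that the bench is lit. Then pull the stuck lid of the steel instrument box free of its gasket without letting it fly wide open, and finish while still holding the lid just slightly open, its front lip about 3 cm above the rim, carried by the fingers and not propped on anything. Leave the other things on the table where they are.

Things in the scene. Friction and masses are not known exactly. Their poses are not given: they have to be found in the camera images.
- light: base of the folding work light, a flat grey plastic slab 140 mm (its x) by 200 mm (its y) by 22 mm, fixed to the table. Origin: centre of its underside; x points away from the robot when its yaw is 0. A white panel is hinged along its far (+x) edge, like a laptop screen
- light_panel (a joint): angle of the light's panel: 0 = folded flat and level on the base, growing as the front of the panel is raised (1.05 rad = 60 degrees). The hinge is stiff: it takes about 5 to 7 N at the bar, square to the panel, to raise it (more if the fingers squeeze the bar so hard that it turns stiffly between them) and it stays where it is left. It starts only a little raised (0.1 to 0.35 rad)
- light_hinge (a point): point on the light's hinge axis, mid-width, 30 mm above the table, 65 mm behind (+x of) the base's centre; the hinge axis is level and runs along the base's y
- light_bar (a point): middle of the round steel pull bar (10 mm thick, 110 mm long along the base's y, joined at its two ends) that sticks out from the free front edge of the panel. It is 170 mm from the hinge axis, in the panel's plane, with an open gap 40 mm wide between the bar and the panel's edge, so fingers can close on it from above along the base's x. The panel is 10 mm thick
- tin: stainless steel instrument box, 180 mm (its x) by 200 mm (its y), rim 75 mm above the table, fixed to the table. Origin: centre of its underside; its x points away from the robot when its yaw is 0. Its steel lid, hinged along the far (+x) rim, is stuck down on a rubber gasket
- tin_lid (a joint): angle of the lid (0.3 to 0.55 kg): 0 = shut and sealed, growing as its front is raised; 0.16 rad lifts the front lip 30 mm. The gasket holds until the pull straight up at the bar reaches about 10 to 15 N, gives way suddenly and has let go fully by 0.04 rad (lip 7 mm up). From there only its weight, 2 to 4 N at the bar (plus rubbing in a tight grip), pulls it shut; let go, it falls shut
- tin_hinge (a point): point on the lid's hinge axis, mid-width, at the box's far rim, 75 mm above the table, 90 mm behind (+x of) the box's centre; the hinge axis is level and runs along the box's y
- tin_bar (a point): middle of the round steel bar handle on the lid (10 mm thick, 100 mm long along the box's y, on a leg at each end). Its centre is 40 mm above the lid's top face (121 mm above the table when shut) and 145 mm in front of the hinge axis; fingers can close on it from above along the box's x
- tin_lip (a point): middle of the lid's front lip, underside, 185 mm in front of the hinge axis; at rim height (75 mm above the table) when shut. The lid is 6 mm thick
- amber_bottle: bystander, to be left alone: small amber glass bottle, 38 mm across, 85 mm tall, loose on the table; origin at the centre of its underside
- amber_vial: bystander, to be left alone: tiny amber vial, 28 mm across, 55 mm tall, loose on the table; origin at the centre of its underside
- green_bottle: bystander, to be left alone: small green bottle, 44 mm across, 90 mm tall, loose on the table; origin at the centre of its underside
- squeeze_bottle: bystander, to be left alone: white squeeze bottle, 64 mm across, 150 mm tall, loose on the table; origin at the centre of its underside
- spray_can: bystander, to be left alone: spray can, 52 mm across, 180 mm tall, loose on the table; origin at the centre of its underside
- phone: bystander, to be left alone: phone lying flat, 150 x 74 x 9 mm, loose on the table; origin at the centre of its underside

How it is judged (in metres and radians):
On the way, in this order (a step that is already met when the one before it is completed fails the run):
1. the light's panel stands at about 60 degrees (49 to 71) and the fingers have let go of it (value of joint light_panel between 0.85 and 1.25 rad and contact force between light and the fingers below 0.1 N), for 0.3 s.
2. the lid has broken free of its gasket (value of joint tin_lid above 0.06 rad), for 0.1 s.
At the end, for the whole second after the job is handed in: The light's panel stays at 49 to 71 degrees (0.85 to 1.25 rad), untouched by the fingers; the box's lid is held still (under 0.05 rad/s) at 0.09 to 0.235 rad, its lip 17 to 43 mm above the rim, with the fingers pressing on it with more than 1 N and none of the loose things touching it (all of step 1 and value of joint tin_lid between 0.09 and 0.235 rad and contact force between tin_lid and the fingers above 1 N and velocity of joint tin_lid between -0.05 and 0.05 rad/s and contact force between tin_lid and amber_bottle below 0.1 N and contact force between tin_lid and amber_vial below 0.1 N and contact force between tin_lid and green_bottle below 0.1 N and contact force between tin_lid and squeeze_bottle below 0.1 N and contact force between tin_lid and spray_can below 0.1 N and contact force between tin_lid and phone below 0.1 N); the arm keeps its last pose, push and grip.
It fails at once if the lid flies wide open (over 0.45 rad, lip 80 mm up) (value of joint tin_lid above 0.45 rad).
It fails at once if another thing on the table is moved more than 25 mm or knocked over (distance of any of amber_bottle, amber_vial, green_bottle, squeeze_bottle, spray_can, phone from where it was at the start of the episode above 0.025 m or angle between any of amber_bottle, amber_vial, green_bottle, squeeze_bottle, spray_can, phone's own z axis and vertical above 0.5 rad).
It also fails if it takes over 48 s, if anything falls off the work surface, if the arm or the gripper's body presses on something with over 40 N, if the wrist force passes 120 N, or if a joint passes its speed limit or range.

## Robot

A 7-joint arm with a two-finger parallel gripper is mounted at the origin on the work surface. World frame = base frame: x ahead of the robot, y to its left, z up, the work surface at z = 0. Lengths are in mm, angles in degrees, forces in N, time in s.
With the tool pointing down it reaches from about 350 to 900 mm from the base axis. Payload 7.2 kg.
Tool frame: the origin (TCP) lies midway between the tips of the shut fingers; the grasp point (between the pads) lies 19 mm behind it; z points along the fingers, y is the line along which they close (so a half turn about z gives the same grasp; the last joint's range is limited). The gripper opens to 85 mm and grips with 20 to 120 N. Pads are 22 mm wide; open, the fingers measure 114 mm over their backs; the gripper's body (76 mm by 85 mm) begins 54 mm behind the grasp point. The pads swing forward as they close: fully open they stand 13 mm farther back than shut.
Start: joints at [-72.319, 23.554, -0.728, 91.456, 0.321, 64.991, -4.71], TCP at [229.976, 581.154, 231.297] pointing down, gripper open.
Joint ranges: [-169.25, 169.25], [-16.82, 113.86], [-84.01, 82.57], [7.8, 145.47], [-59.2, 239.2], [7.22, 106.19], [-163.78, 163.78]. Speed limits (degrees/s): [136.94, 136.94, 172.46, 172.46, 180, 180, 180].

## Interface

Orientations are given as [roll, pitch, yaw] about the fixed x, y, z axes, in that order (R = Rz(yaw) Ry(pitch) Rx(roll)).
In Python, from workcell import bot gives the robot as it stands.
- The arm moves only by the tool drive_tool, never from a script. Its argument "rows" is a list of rows, each a list of 3 entries, a list of its own where there are three numbers: the closure, from -1 (fully open) to 1 (shut), then the shift along the tool's x, y, z in m, then the turn, a rotation vector about the tool's x, y, z in degrees. A call has 1 to 12 rows; each row shifts and turns the commanded pose from where the row before left it, along the tool's axes as they then stand; what a row does not reach is not made up. A row lasts 1/10 s, in which the tool goes at most 50 mm and 8.59 degrees, less where a joint would pass 70% of its speed; a pose out of reach is approached as far as the arm can. A call with a gripper value outside its range is refused whole. The fingers move at their own pace and stop on an object; the grip force is fixed at half the most. Time passes only in rows, so rows that do not move let the fingers close. It gives the time, the measured TCP pose, the force, the opening and the grip force at its end, in the units of the state.
- bot.state(): the state, without advancing time (a new reading comes with each control period).
- bot.snapshot(name): name is "side" or "top"; returns a dict with "img" (384x512x3 uint8, blue, green, red), "K" (3x3 intrinsics, pixels), "dist" ([k1, k2, p1, p2, k3] as OpenCV has them; the pictures are not rectified), "T" (4x4, takes a point from camera to world coordinates). Camera axes: x right, y down, z forward; pixel columns grow to the right and rows downward; lengths in mm; the calibration is good to about 2 mm. A picture is of the moment at which its call begins. There is no depth.
- bot.sign_off(): hands the job in; it is judged then, once.
Trained networks look in a picture, given as the dict that the camera call returned (one of the last four; its "shot" number tells which), for a name from the list of things; names that differ only in an ending like _2 or _b are one class to them, and where a whole thing is asked for, a point or a joint stands for the part that bears it (a point fixed in the world has none). Each returns a list of dicts, best first, with "confidence" (0 to 1); they miss things now and then, are a little off and sometimes report something else, mostly with a low value. They report only what shows in the picture. A call takes as long as a camera call.
- bot.look_for(picture, target): "rect" ([left, top, width, height] as shares, 0 to 1, of the picture: columns of its width, rows of its height, round what is visible of it).
- bot.outline_of(picture, target): "region" (384x512 bool, what is visible of it) and "rect" ([left, top, width, height] as shares, 0 to 1, of the picture: columns of its width, rows of its height, round what is visible of it).
The state is a dict: "time_s": time; "joint_pos": joint angles; "qvel": joint speeds; "joint_torque": joint torques, N m; "tool_pos": TCP position; "ee_rot": TCP orientation; "ft_force": force on the tool from outside, world axes, zero at the start; "moment": the same for the moment, N m; "width": finger opening in mm; "grasp_force": force on a finger pad.
Only numpy, scipy, OpenCV 4.12 (cv2) and the standard library are available. Lean on these libraries where they do the work, as an engineer would, in place of code of your own. Each camera call takes 0.05 s, during which the arm holds its last target. There are 200 camera calls.

## Working session

There is one attempt and no reset: what is moved stays moved. The work goes in short steps, Python scripts to look and compute and a tool call to move; the robot and the scene stay as the last step left them, time stands still between calls to the robot, and variables do not carry over. Pictures are saved under pics/ and viewed, at most 10 in all, crops included, and the job is handed in when it is done.

Besides the shell and the picture viewer there is one more tool, called after "Emit:" by a JSON object that holds its "fn" and its "kwargs", one argument or row to a line. drive_tool: Moves the arm, as the interface text tells. Its arguments: {"type":"object","properties":{"rows":{"type":"array"}},"required":["rows"]}

```bash
mkdir -p pics; python3 - <<'E'
from workcell import bot
import cv2
s=bot.state(); print({k:s[k] for k in('time_s','tool_pos','ee_rot','width','ft_force')})
for n in('side','top'):
    p=bot.snapshot(n); cv2.imwrite(f'pics/{n}0.png',p['img']); print(n,p['K'],p['dist'],p['T'])
    for t in('light','light_panel','light_bar','tin','tin_lid','tin_bar'):
        print(t,[(round(r['confidence'],2),[round(v*w) for v,w in zip(r['rect'],(512,384,512,384))]) for r in bot.look_for(p,t)][:2])
E
```

```text
{'time_s': 0.0, 'tool_pos': array([229.7745767 , 580.6758795 , 230.42308645]), 'ee_rot': array([-1.79903752e+02,  4.92085997e-03,  1.58414256e+02]), 'width': 85.43371028704622, 'ft_force': array([-0.72360933,  0.18204124,  0.45618694])}
side [[373.01589717   0.         262.56348583]
 [  0.         373.01589717 186.7583076 ]
 [  0.           0.           1.        ]] [-0.07044115  0.          0.          0.          0.        ] [[ 8.76723418e-01 -3.69599188e-01  3.07818922e-01  1.89680232e+02]
 [-4.80994037e-01 -6.72499671e-01  5.62484604e-01 -6.10018859e+02]
 [-8.85729212e-04 -6.41202490e-01 -7.67371215e-01  9.23747208e+02]
 [ 0.00000000e+00  0.00000000e+00  0.00000000e+00  1.00000000e+00]]
light [(0.43, [251, 198, 8, 14])]
light_panel [(0.58, [216, 117, 55, 39])]
light_bar [(0.73, [214, 116, 57, 38])]
tin [(0.61, [277, 197, 101, 99])]
tin_lid [(0.59, [277, 199, 98, 87])]
tin_bar [(0.6, [274, 197, 102, 87]), (0.41, [276, 198, 101, 98])]
top [[377.53470924   0.         261.17865503]
 [  0.         377.53470924 191.46596644]
 [  0.           0.           1.        ]] [-0.05545128  0.          0.          0.          0.        ] [[ 1.84719806e-02 -9.92998577e-01  1.16673096e-01  3.84209929e+02]
 [-9.99550028e-01 -1.55823552e-02  2.56306918e-02 -3.99708289e+01]
 [-2.36331988e-02 -1.17094046e-01 -9.92839592e-01  1.27889688e+03]
 [ 0.00000000e+00  0.00000000e+00  0.00000000e+00  1.00000000e+00]]
light [(0.6, [149, 142, 67, 56]), (0.47, [250, 141, 18, 17])]
light_panel [(0.93, [150, 147, 65, 50]), (0.29, [406, 192, 39, 26])]
light_bar [(0.59, [147, 146, 64, 52]), (0.45, [289, 135, 77, 72])]
tin [(0.89, [290, 138, 78, 68])]
tin_lid [(0.67, [294, 136, 73, 69]), (0.22, [293, 136, 74, 72])]
tin_bar [(0.57, [292, 137, 74, 70])]
```

```bash
python3 - <<'E'
import cv2
a=cv2.imread('pics/top0.png'); cv2.imwrite('pics/top0c.png',cv2.resize(a[90:270,110:410],(800,480),interpolation=cv2.INTER_CUBIC))
E
```

```text
(no output)
```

View pics/side0.png

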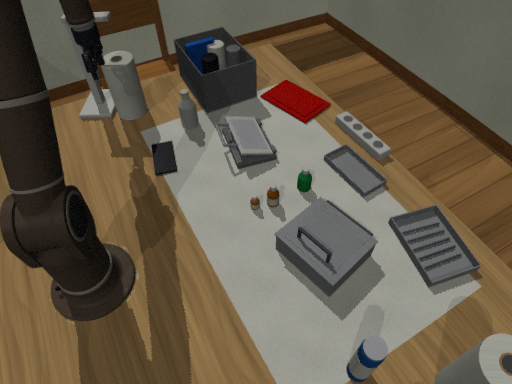

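View pics/top0c.png

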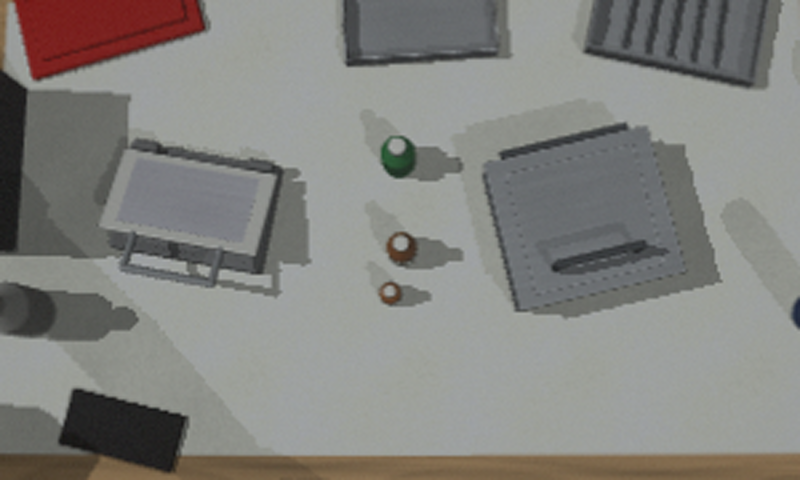

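The top crop (pixel = 110+u/2.667, 90+v/2.667) shows the light on the left, with its bar from (122,268) to (215,284). The tin is on the right, lid corners (485,173), (648,127), (685,270) and (518,310), with its bar near (555,267)–(648,243). The small bottles stand between them. The side view shows the light at (245,140) and the tin at (325,245). I'll enlarge the side view.

```bash
python3 - <<'E'
import cv2
a=cv2.imread('pics/side0.png'); cv2.imwrite('pics/side0c.png',cv2.resize(a[190:300,265:385],(654,600),interpolation=cv2.INTER_CUBIC))
cv2.imwrite('pics/side0l.png',cv2.resize(a[105:180,205:285],(640,600),interpolation=cv2.INTER_CUBIC))
E
```

```text
(no output)
```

View pics/side0c.png

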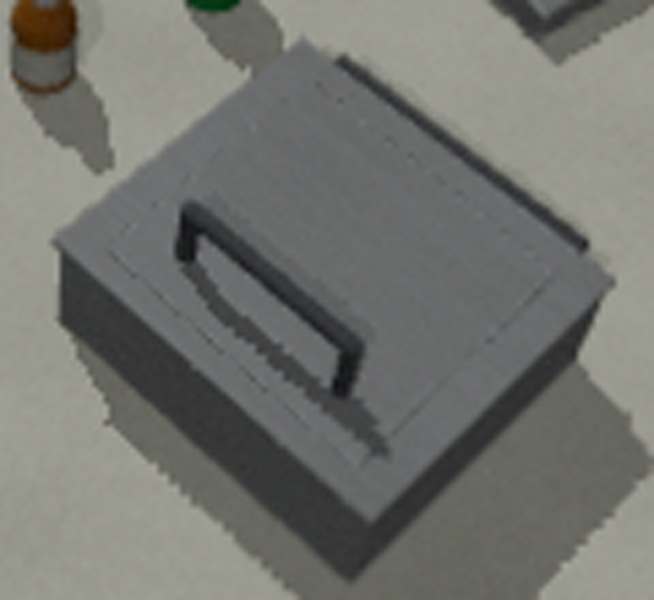

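View pics/side0l.png

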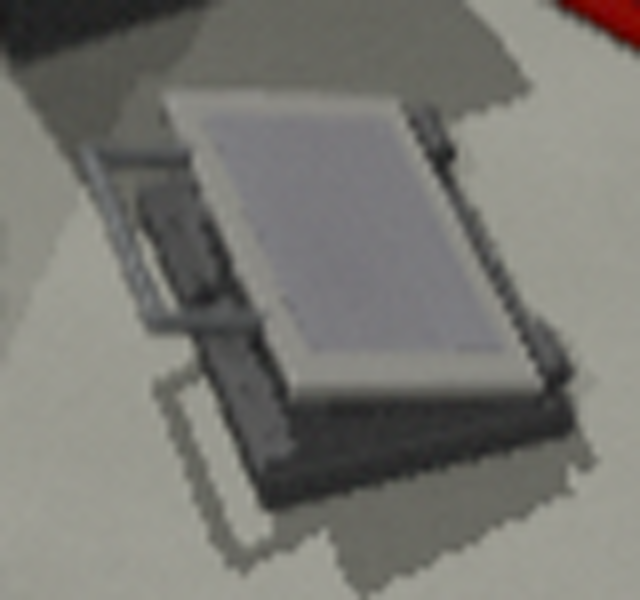

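```bash
cat > h.py <<'E'
import numpy as np, cv2
from scipy.optimize import least_squares
def proj(p,P):
    T=np.array(p['T']); R=T[:3,:3].T; t=-R@T[:3,3]
    return cv2.projectPoints(np.atleast_2d(P).astype(float),cv2.Rodrigues(R)[0],t,np.array(p['K']),np.array(p['dist']))[0][:,0]
def world(x,y,yaw,L):
    c,s=np.cos(yaw),np.sin(yaw); L=np.array(L,float)
    return np.c_[x+c*L[:,0]-s*L[:,1],y+s*L[:,0]+c*L[:,1],L[:,2]]
E
python3 - <<'E'
from h import *
from workcell import bot
ps={n:bot.snapshot(n) for n in('top','side')}
T=lambda a:np.array(a)/2.6667+[110,90]-0.3
S=lambda a:np.array(a)/5.45+[265,190]-0.4
L=lambda a:np.array(a)/8+[205,105]-0.44
# tin: front-left(+y), front-right, bar left, bar right, front-left... 
tin=[[-95,100,81],[-95,-100,81],[-55,47,121],[-55,-47,121]]
obs={'top':T([[518,310],[685,270],[560,267],[645,246]]),'side':S([[60,243],[370,520],[193,213],[352,350]])}
def r(v):
    return np.concatenate([(proj(ps[n],world(*v[:3],tin))-obs[n]).ravel() for n in obs])
f=least_squares(r,[500,-150,0.2],x_scale=[100,100,1],loss='soft_l1');print('tin',f.x,np.round(f.fun,1))
print('bar,hinge',world(*f.x,[[-55,0,121],[90,0,75]]))
def lm(v):
    th,w=v[3],v[4]; c,s=np.cos(th),np.sin(th)
    P=lambda d,y,o=0:[65-d*c-o*s*-1*-1,y,30+d*s+o*c]
    return world(*v[:3],[P(170,51),P(170,-51),P(125,w,5),P(125,-w,5),[-70,-100,22]])
lo={'top':T([[122,268],[215,284],[101,225],[249,255],[262,270]]),'side':L([[98,155],[155,322],[168,95],[296,395],[270,482]])}
def r2(v): return np.concatenate([(proj(ps[n],lm(v))-lo[n]).ravel() for n in lo])
f=least_squares(r2,[500,200,-0.2,0.2,95],x_scale=[100,100,1,1,100],loss='soft_l1');print('light',f.x,np.round(f.fun,1))
v=f.x;print('bar',lm(v)[:2].mean(0),'hinge',world(*v[:3],[[65,0,30]]))
for t in('amber_bottle','amber_vial','green_bottle','squeeze_bottle','phone','spray_can'):
    d=bot.look_for(ps['top'],t)[:1]
    if not d: print(t,'none');continue
    x=d[0]['rect'];c=np.array([(x[0]+x[2]/2)*512,(x[1]+x[3]/2)*384])
    q=cv2.undistortPoints(c[None,None],ps['top']['K'],ps['top']['dist'])[0,0];A=ps['top']['T'];dd=A[:3,:3]@[*q,1];z=40
    print(t,round(d[0]['confidence'],2),np.round(A[:3,3]+dd*(z-A[2,3])/dd[2]))
E
```

```text
tin [ 5.95345135e+02 -2.25593450e+02  2.46087815e-01] [ 1.9  0.6  0.2  1.4  1.  -0.7 -1.4  0.2 -0.4 -0.4 -0.  -0.4  1.2  0.4
 -0.1 -1.3]
bar,hinge [[ 542.00212623 -238.99208359  121.        ]
 [ 682.63369594 -203.66841446   75.        ]]
light [ 6.13645377e+02  2.61414253e+02 -1.69254782e-01  2.79495326e-01
  9.57444410e+01] [ 1.8 -0.3 -2.6 -0.5  0.   1.2  1.2  0.5 -0.9  0.9  0.4  1.3  1.  -0.2
  0.1  0.  -0.3 -1.5  0.1 -0.5]
bar [516.64838823 277.99004347  76.89800089] hinge [[677.71656457 250.46514415  30.        ]]
amber_bottle 0.65 [562.  -2.  40.]
amber_vial 0.46 [505.   9.  40.]
green_bottle 0.74 [667.  -0.  40.]
squeeze_bottle 0.56 [472. 478.  40.]
phone 0.97 [321. 331.  40.]
spray_can 0.85 [ 496. -551.   40.]
```

Emit:
{"fn": "drive_tool", "kwargs": {
  "rows": [
    [-1,[-0.0315,-0.0147,0],[0,0,0]],
    [-1,[-0.0315,-0.0147,0],[0,0,0]],
    [-1,[-0.0315,-0.0147,0],[0,0,0]],
    [-1,[-0.0315,-0.0147,0],[0,0,0]],
    [-1,[-0.0315,-0.0147,0],[0,0,0]],
    [-1,[-0.0315,-0.0147,0],[0,0,0]],
    [-1,[-0.0315,-0.0147,0],[0,0,0]],
    [-1,[-0.0315,-0.0147,0],[0,0,0]],
    [-1,[-0.0315,-0.0147,0],[0,0,0]],
    [-1,[-0.0315,-0.0147,0],[0,0,0]],
    [-1,[-0.0315,-0.0147,0],[0,0,0]],
    [-1,[-0.0315,-0.0147,0],[0,0,0]]
  ]
}}

```text
time_s: 2.3
tool_pos: [517.5, 277.0, 231.5]
ee_rot: [180.0, 0.0, 158.4]
ft_force: [0.1, 1.3, -1.0]
width: 85.3
grasp_force: 0.0
```

Emit:
{"fn": "drive_tool", "kwargs": {
  "rows": [
    [0.1,[0,0,0],[0,0,7.1]],
    [0.1,[0,0,0],[0,0,7.1]],
    [0.1,[0,0,0],[0,0,7.1]],
    [0.1,[0,0,0],[0,0,7.1]],
    [0.1,[0,0,0],[0,0,7.1]],
    [0.1,[0,0,0],[0,0,7.1]],
    [0.1,[0,0,0],[0,0,7.1]],
    [0.1,[0,0,0],[0,0,7.1]],
    [0.1,[0,0,0],[0,0,7.1]],
    [0.1,[0,0,0],[0,0,7.1]],
    [0.1,[0,0,0],[0,0,7.1]],
    [0.1,[0,0,0],[0,0,0]]
  ]
}}

```text
time_s: 3.5
tool_pos: [516.5, 278.2, 231.3]
ee_rot: [180.0, 0.0, 80.2]
ft_force: [-0.4, 0.2, -0.1]
width: 38.5
grasp_force: 0.0
```

Emit:
{"fn": "drive_tool", "kwargs": {
  "rows": [
    [0.1,[0,0,0.025],[0,0,0]],
    [0.1,[0,0,0.025],[0,0,0]],
    [0.1,[0,0,0.025],[0,0,0]],
    [0.1,[0,0,0.025],[0,0,0]],
    [0.1,[0,0,0.02],[0,0,0]],
    [0.1,[0,0,0.01],[0,0,0]]
  ]
}}

```text
time_s: 4.1
tool_pos: [515.7, 277.7, 99.5]
ee_rot: [-179.9, 0.1, 80.5]
ft_force: [0.1, -0.9, 0.1]
width: 38.5
grasp_force: 0.0
```

```bash
python3 - <<'E'
from workcell import bot
import cv2
a=bot.snapshot('side')['img'];b=bot.snapshot('top')['img']
k=lambda i:cv2.resize(i,(400,400),interpolation=cv2.INTER_CUBIC)
cv2.imwrite('pics/m1.png',cv2.hconcat([k(a[95:195,195:295]),k(b[130:230,130:230])]))
E
```

```text
(no output)
```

View pics/m1.png

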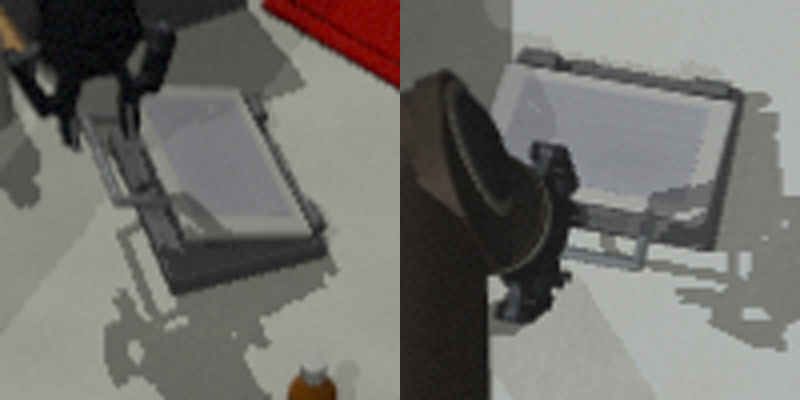

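The side view (left half) shows the fingertips at about (70,140) and (130,135), straddling the bar, which runs from (85,118) to (118,200). I'll lower and close.

Emit:
{"fn": "drive_tool", "kwargs": {
  "rows": [
    [0.1,[0,0,0.015],[0,0,0]],
    [0.1,[0,0,0.015],[0,0,0]],
    [0.1,[0,0,0.012],[0,0,0]],
    [0.1,[0,0,0],[0,0,0]],
    [1,[0,0,0],[0,0,0]],
    [1,[0,0,0],[0,0,0]],
    [1,[0,0,0],[0,0,0]],
    [1,[0,0,0],[0,0,0]],
    [1,[0,0,0],[0,0,0]],
    [1,[0,0,0],[0,0,0]]
  ]
}}

```text
time_s: 5.2
tool_pos: [513.6, 278.6, 59.1]
ee_rot: [-179.7, 0.1, 80.4]
ft_force: [-8.0, 0.6, 2.9]
width: 8.4
grasp_force: 58.4
```

Emit:
{"fn": "drive_tool", "kwargs": {
  "rows": [
    [1,[0,0.0026,-0.0081],[0,0,0]],
    [1,[0,0.003,-0.008],[0,0,0]],
    [1,[0,0.0033,-0.0078],[0,0,0]],
    [1,[0,0.0037,-0.0076],[0,0,0]],
    [1,[0,0.0041,-0.0074],[0,0,0]],
    [1,[0,0.0045,-0.0072],[0,0,0]],
    [1,[0,0.0048,-0.007],[0,0,0]],
    [1,[0,0.0052,-0.0067],[0,0,0]],
    [1,[0,0.0055,-0.0065],[0,0,0]],
    [1,[0,0,0],[0,0,0]]
  ]
}}

```text
time_s: 6.2
tool_pos: [551.6, 272.3, 126.4]
ee_rot: [-179.8, -0.0, 80.3]
ft_force: [-6.3, -0.1, 5.8]
width: 7.6
grasp_force: 59.3
```

Emit:
{"fn": "drive_tool", "kwargs": {
  "rows": [
    [1,[0,0.0058,-0.0062],[0,0,0]],
    [1,[0,0.0061,-0.0059],[0,0,0]],
    [1,[0,0.0064,-0.0056],[0,0,0]],
    [1,[0,0.0067,-0.0053],[0,0,0]],
    [1,[0,0.0069,-0.0049],[0,0,0]],
    [1,[0,0.0072,-0.0046],[0,0,0]],
    [1,[0,0.0074,-0.0042],[0,0,0]],
    [1,[0,0,0],[0,0,0]]
  ]
}}

```text
time_s: 7.0
tool_pos: [598.0, 264.6, 163.1]
ee_rot: [-179.9, -0.0, 80.3]
ft_force: [-3.7, 0.7, 3.1]
width: 8.1
grasp_force: 59.4
```

```bash
python3 - <<'E'
from workcell import bot
import cv2
a=bot.snapshot('side')['img'];b=bot.snapshot('top')['img']
k=lambda i:cv2.resize(i,(400,400),interpolation=cv2.INTER_CUBIC)
cv2.imwrite('pics/m2.png',cv2.hconcat([k(a[85:185,195:295]),k(b[130:230,130:230])]))
E
```

```text
(no output)
```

View pics/m2.png

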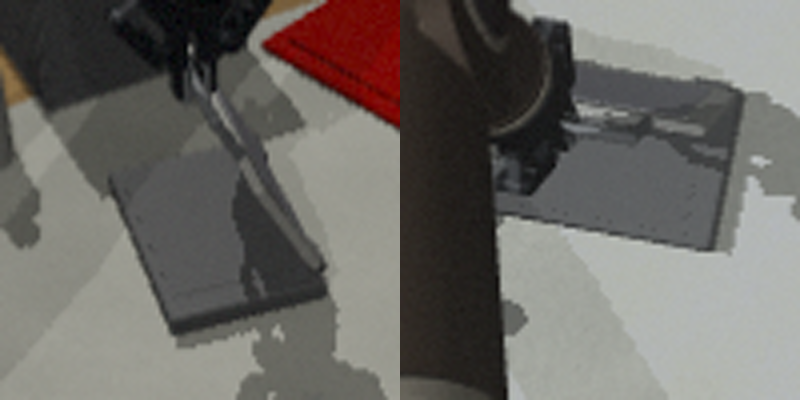

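The side view (left half) shows the panel steep, running from (195,60) to (320,265). The tool position puts it at about 62 degrees. I'll open the fingers a little and leave upward.

Emit:
{"fn": "drive_tool", "kwargs": {
  "rows": [
    [0.1,[0,0,0],[0,0,0]],
    [0.1,[0,0,0],[0,0,0]],
    [0.1,[0,0,0],[0,0,0]],
    [0.1,[0,0,0],[0,0,0]],
    [0.1,[0,0,-0.01],[0,0,0]],
    [0.1,[0,0,-0.02],[0,0,0]],
    [0.1,[0,0,-0.02],[0,0,0]],
    [0.1,[0,0,-0.02],[0,0,0]],
    [0.1,[0,0,-0.02],[0,0,0]],
    [0.1,[0,0,0],[0,0,0]]
  ]
}}

```text
time_s: 8.1
tool_pos: [600.2, 264.4, 256.2]
ee_rot: [179.7, -0.2, 80.3]
ft_force: [0.7, 0.1, 0.2]
width: 38.5
grasp_force: 0.0
```

```bash
python3 - <<'E'
from workcell import bot
import numpy as np
s=bot.state();p=s['tool_pos'];psi=np.radians(s['ee_rot'][2]);d=np.array([542.0,-239.0])-p[:2]
print(p,s['ee_rot'],d@[np.cos(psi),np.sin(psi)],d@[np.sin(psi),-np.cos(psi)])
E
```

```text
[600.2116736  264.37764525 256.16926623] [179.73530594  -0.20135344  80.297     ] -505.9877028053638 27.46083198439795
```

Emit:
{"fn": "drive_tool", "kwargs": {
  "rows": [
    [0.1,[-0.0422,0.0023,0],[0,0,0]],
    [0.1,[-0.0422,0.0023,0],[0,0,0]],
    [0.1,[-0.0422,0.0023,0],[0,0,0]],
    [0.1,[-0.0422,0.0023,0],[0,0,0]],
    [0.1,[-0.0422,0.0023,0],[0,0,0]],
    [0.1,[-0.0422,0.0023,0],[0,0,0]],
    [0.1,[-0.0422,0.0023,0],[0,0,0]],
    [0.1,[-0.0422,0.0023,0],[0,0,0]],
    [0.1,[-0.0422,0.0023,0],[0,0,0]],
    [0.1,[-0.0422,0.0023,0],[0,0,0]],
    [0.1,[-0.0422,0.0023,0],[0,0,0]],
    [0.1,[-0.0422,0.0023,0],[0,0,0]]
  ]
}}

```text
time_s: 9.3
tool_pos: [540.0, -241.4, 252.1]
ee_rot: [180.0, -0.0, 80.3]
ft_force: [1.1, -0.1, 0.3]
width: 37.8
grasp_force: 0.0
```

Emit:
{"fn": "drive_tool", "kwargs": {
  "rows": [
    [-0.1,[0,0,0],[0,0,-6]],
    [-0.1,[0,0,0],[0,0,-6]],
    [-0.1,[0,0,0],[0,0,-6]],
    [-0.1,[0,0,0],[0,0,-5.8]],
    [-0.1,[0,0,0.03],[0,0,0]],
    [-0.1,[0,0,0.03],[0,0,0]],
    [-0.1,[0,0,0.03],[0,0,0]],
    [-0.1,[0,0,0.02],[0,0,0]],
    [-0.1,[0,0,0],[0,0,0]],
    [-0.1,[0,0,0],[0,0,0]]
  ]
}}

```text
time_s: 10.3
tool_pos: [540.5, -240.0, 142.5]
ee_rot: [-180.0, 0.0, 104.1]
ft_force: [0.2, 0.2, 0.6]
width: 47.0
grasp_force: 0.0
```

```bash
python3 - <<'E'
from workcell import bot
import cv2
a=bot.snapshot('side')['img'];b=bot.snapshot('top')['img']
k=lambda i:cv2.resize(i,(400,400),interpolation=cv2.INTER_CUBIC)
cv2.imwrite('pics/m3.png',cv2.vconcat([cv2.hconcat([k(a[190:290,270:370]),k(b[120:220,280:380])]),cv2.resize(cv2.hconcat([a[85:185,180:380],b[120:220,130:330]]),(800,200))]))
E
```

```text
(no output)
```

View pics/m3.png

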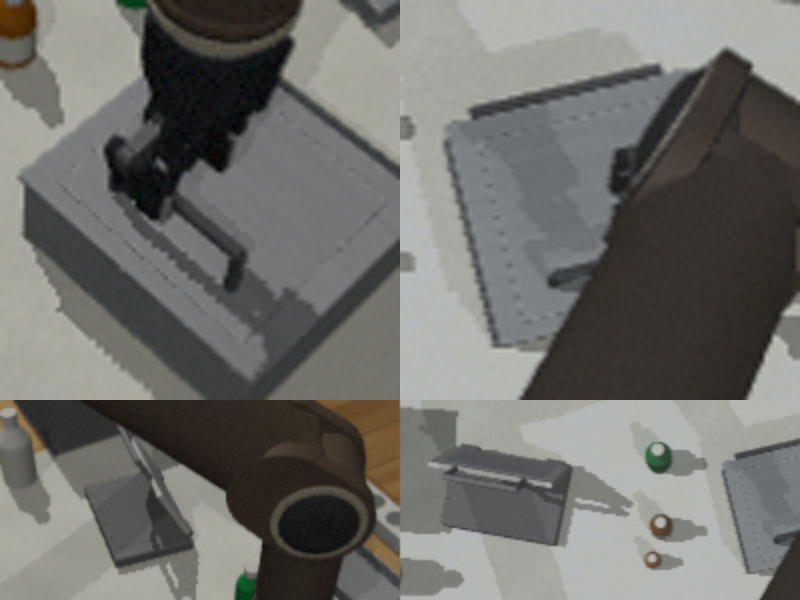

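The side view shows the fingertips at about (150,200) and (215,160), astride the tin bar, which ends at (238,280). The bottom strip shows the panel standing and the bottles untouched. I'll lower 40 mm and grip.

Emit:
{"fn": "drive_tool", "kwargs": {
  "rows": [
    [-0.1,[0,0,0.015],[0,0,0]],
    [-0.1,[0,0,0.015],[0,0,0]],
    [-0.1,[0,0,0.01],[0,0,0]],
    [-0.1,[0,0,0],[0,0,0]],
    [1,[0,0,0],[0,0,0]],
    [1,[0,0,0],[0,0,0]],
    [1,[0,0,0],[0,0,0]],
    [1,[0,0,0],[0,0,0]],
    [1,[0,0,0],[0,0,0]],
    [1,[0,0,0],[0,0,0]]
  ]
}}

```text
time_s: 11.4
tool_pos: [542.3, -239.7, 103.0]
ee_rot: [179.8, 0.1, 104.2]
ft_force: [6.7, 0.2, -2.5]
width: 7.8
grasp_force: 58.4
```

Emit:
{"fn": "drive_tool", "kwargs": {
  "rows": [
    [1,[0,0,-0.001],[0,0,0]],
    [1,[0,0,-0.001],[0,0,0]],
    [1,[0,0,-0.001],[0,0,0]],
    [1,[0,0,-0.001],[0,0,0]]
  ]
}}

```text
time_s: 11.8
tool_pos: [542.9, -239.5, 105.3]
ee_rot: [179.8, 0.1, 104.2]
ft_force: [15.2, -3.4, -25.6]
width: 7.9
grasp_force: 57.9
```

Emit:
{"fn": "drive_tool", "kwargs": {
  "rows": [
    [1,[0,0,-0.001],[0,0,0]],
    [1,[0,0,-0.001],[0,0,0]],
    [1,[0,0,0],[0,0,0]]
  ]
}}

```text
time_s: 12.1
tool_pos: [544.0, -239.3, 108.4]
ee_rot: [179.7, 0.1, 104.2]
ft_force: [11.8, -0.2, -7.0]
width: 7.8
grasp_force: 60.1
```

Emit:
{"fn": "drive_tool", "kwargs": {
  "rows": [
    [1,[0,0.0009,-0.0017],[0,0,0]],
    [1,[0,0.0009,-0.0017],[0,0,0]],
    [1,[0,0.0009,-0.0017],[0,0,0]],
    [1,[0,0.0009,-0.0017],[0,0,0]],
    [1,[0,0.0009,-0.0017],[0,0,0]],
    [1,[0,0.0009,-0.0017],[0,0,0]],
    [1,[0,0.0009,-0.0017],[0,0,0]],
    [1,[0,0.0009,-0.0017],[0,0,0]],
    [1,[0,0.0009,-0.0017],[0,0,0]],
    [1,[0,0.0009,-0.0017],[0,0,0]],
    [1,[0,0,0],[0,0,0]],
    [1,[0,0,0],[0,0,0]]
  ]
}}

```text
time_s: 13.3
tool_pos: [550.7, -237.5, 125.3]
ee_rot: [179.9, 0.1, 104.2]
ft_force: [6.4, -1.8, -7.1]
width: 7.7
grasp_force: 59.3
```

```bash
python3 - <<'E'
from workcell import bot
import cv2
a=bot.snapshot('side')['img'];b=bot.snapshot('top')['img']
k=lambda i:cv2.resize(i,(400,400),interpolation=cv2.INTER_CUBIC)
cv2.imwrite('pics/m4.png',cv2.hconcat([k(a[200:300,270:370]),k(b[120:220,140:240])]))
print(bot.state()['qvel'])
E
```

```text
[ 0.01569422  0.08649858 -0.00524461 -0.03751978 -0.01042528 -0.0356715
 -0.0082287 ]
```

View pics/m4.png

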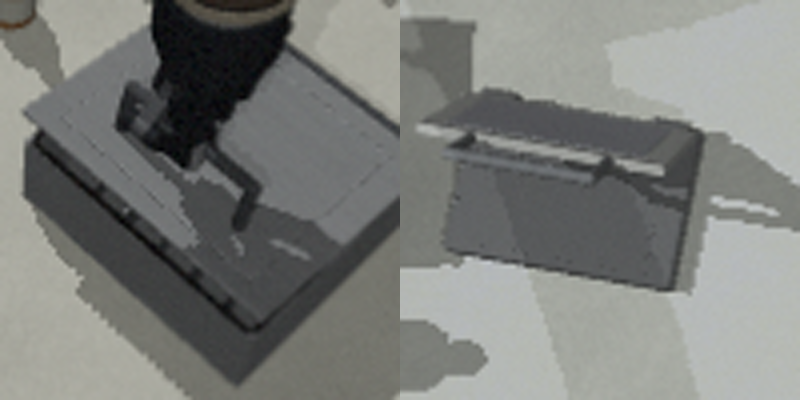

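The side crop shows the lid slightly open with a dark gap along the front, lip corners at about (28,112) and (258,330). The top crop shows the panel upright, its bar from (50,152) to (195,180). I'll check both angles numerically.

```bash
python3 - <<'E'
from h import *
from workcell import bot
ps={n:bot.snapshot(n) for n in('top','side')}
def bar(v):
    th=v[0];return world(613.6,261.4,-.1693,[[65-170*np.cos(th),y,30+170*np.sin(th)] for y in(51,-51)])
o=np.array([[152.5,158],[188.8,165]])-.4
f=least_squares(lambda v:(proj(ps['top'],bar(v))-o).ravel(),[1.]);print(f.x,f.fun)
def lip(v):
    c,s=np.cos(v[0]),np.sin(v[0]);return world(595.3,-225.6,.2461,[[90-185*c+6*s,y,75+185*s+6*c] for y in(100,-100)])
o2=np.array([[277,228],[334.5,282.5]])-.4
f=least_squares(lambda v:(proj(ps['side'],lip(v))-o2).ravel(),[.15]);print(f.x,f.fun)
s=bot.state();print(s['tool_pos'],s['ft_force'],s['time_s'])
E
```

```text
[1.09212006] [ 1.0647076   0.40889192 -2.29391743 -0.55298701]
[0.11184406] [-0.65958588  1.49528662  0.13651338 -1.69867109]
[ 550.71142518 -237.49792262  125.3139654 ] [ 6.4242348  -0.06595663 -7.46750874] 13.5
```

Emit:
{"fn": "drive_tool", "kwargs": {
  "rows": [
    [1,[0,0.0004,-0.001],[0,0,0]],
    [1,[0,0.0004,-0.001],[0,0,0]],
    [1,[0,0.0004,-0.001],[0,0,0]],
    [1,[0,0,0],[0,0,0]],
    [1,[0,0,0],[0,0,0]],
    [1,[0,0,0],[0,0,0]],
    [1,[0,0,0],[0,0,0]],
    [1,[0,0,0],[0,0,0]]
  ]
}}

```text
time_s: 14.3
tool_pos: [551.9, -237.2, 128.0]
ee_rot: [179.9, 0.1, 104.2]
ft_force: [8.5, -1.4, -10.4]
width: 7.5
grasp_force: 59.0
```

```bash
python3 - <<'E'
from workcell import bot
s=bot.state();print(s['tool_pos'],s['ft_force'],s['grasp_force'])
print(bot.sign_off())
E
```

```text
[ 551.93447924 -237.18487924  127.97322045] [  8.49279195  -1.39854877 -10.41801996] 58.97671580314636
the job is handed in; nothing more can be done
None
```

I handed the job in at about 14 s; the sign-off gave no verdict. The light panel is at about 62° and released, and the fingers hold the lid open at an estimated 0.13–0.17 rad (lip about 24–32 mm above the rim).

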